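Seat a carving in the corner of a jig and hold it there

TASK

Stand the rough-sawn bear carving with the rectangular base on the plywood corner jig, its nose towards the short end stop, and, while still well clear of that stop, push the long side of its base flush against the long fence. Then slide it along the fence until its front end is also fully home against the end stop, and finish while still holding it there, flat on the board and pressed firmly against both fence and stop at once, without letting go. Keep it upright, and leave the round-based carving, the glue jar and the hammer alone.

Things in the scene. Friction and masses are not known exactly. Their poses are not given: they have to be found in the camera images.
- jig: Corner jig fixed to the bench: plywood board 240 (x) x 190 (y) x 12 mm, rigid. Origin: centre of its underside, z up; its +x points to the end stop, +y to the long fence. The two dark strips stand 24 mm above the board; inner faces at y = +75 mm (fence) and x = +100 mm (stop). The carving fully home has its origin at (50, 40, 12) mm in this frame.
- long_fence: Long fence, a straight dark wood strip 200 (x) x 20 (y) x 24 (z) mm along the jig's +y edge, fixed to the jig. Origin at the centre of its underside, axes as the jig's. Its end leaves a 20 mm gap to the end stop. Friction of wood on wood is about 0.5 to 0.7.
- end_stop: End stop, a dark wood strip 20 (x) x 150 (y) x 24 (z) mm across the jig's +x end, at right angles to the long fence, fixed to the jig. Origin at the centre of its underside, axes as the jig's.
- carving: The carving to seat, loose, mid-brown wood, 0.18 to 0.37 kg: a rectangular base 100 (x) x 70 (y) x 30 mm and on it a sitting bear, 100 mm tall over all. Origin: centre of the underside, z up, +x towards the nose. Its torso is a block 44 (x) x 34 (y) mm centred at x = -8, z 30 to 84 mm. Head (26 wide, x to +41, z 70 to 94; ears to 100) and paws (30 wide, x to +34, z 30 to 46) stick out to +x.
- carving_grip (a point): Middle of the bear's body, where it can be pinched across its 34 mm width (along the carving's y): at (-8, 0, 58) mm in the carving's frame.
- carving_nose (a point): Tip of the bear's nose, at (41, 0, 82) mm in the carving's frame.
- round_carving: Bystander, loose: a turned vase shape on a round wooden base 84 mm across and 30 mm high, 96 mm tall over all. Origin at the centre of its underside. Leave it alone.
- glue_jar: Bystander, loose: a jar 60 mm across and 90 mm tall. Origin at the centre of its underside. Leave it alone.
- hammer: Bystander, loose: a hammer lying on the bench along its own x, about 260 mm long. Leave it alone.
Not all that is in view belongs to the job. Leave any pink or turquoise look-alike of the carving alone.

How it is judged (in metres and radians):
On the way:
1. the carving stands on the jig's board, square, its base pushed flush against the long fence (within 3 mm, over 1 N) and still at least 10 mm clear of the end stop (contact force between carving and long_fence above 1 N and x of carving in the frame of jig between -0.12 and 0.04 m and y of carving in the frame of jig between 0.037 and 0.043 m and z of carving in the frame of jig between 0.009 and 0.015 m and angle between carving's own z axis and vertical below 0.05 rad and angle between the x axis of carving and the x axis of jig, either way round below 0.04 rad), for 0.2 s.
At the end, for the whole second after the job is handed in: Robot still holding the carving in the corner, at rest: flat on the board (3 mm, 0.05 rad), nose to the end stop, square within 0.04 rad, base within 3 mm of home on both sides, pressing over 2 N on the fence and over 2 N on the stop (x of carving in the frame of jig between 0.047 and 0.053 m and y of carving in the frame of jig between 0.037 and 0.043 m and z of carving in the frame of jig between 0.009 and 0.015 m and angle between carving's own z axis and vertical below 0.05 rad and angle between the x axis of carving and the x axis of jig, either way round below 0.04 rad and x of carving_nose in the frame of jig above 0.08 m and contact force between carving and long_fence above 2 N and contact force between carving and end_stop above 2 N and linear speed of carving below 0.02 m/s and (contact force between carving and the fingers above 1 N or contact force between carving and the arm above 1 N)); the arm keeps its last pose, push and grip.
It fails at once if the round carving is moved more than 25 mm (distance of round_carving from where it was at the start of the episode above 0.025 m).
It fails at once if the glue jar is moved more than 25 mm (distance of glue_jar from where it was at the start of the episode above 0.025 m).
It fails at once if the hammer is moved more than 25 mm (distance of hammer from where it was at the start of the episode above 0.025 m).
It fails at once if the carving is tipped over (more than 0.6 rad) (angle between carving's own z axis and vertical above 0.6 rad).
It also fails if it takes over 64 s, if anything falls off the work surface, if the arm or the gripper's body presses on something with over 40 N, if the wrist force passes 120 N, or if a joint passes its speed limit or range.

ROBOT

A 6-joint arm with a two-finger parallel gripper is mounted at the origin on the work surface. World frame = base frame: x ahead of the robot, y to its left, z up, the work surface at z = 0. Lengths are in m, angles in degrees, forces in N, time in s.
With the tool pointing down it reaches from about 0.25 to 0.725 m from the base axis. Payload 9.7 kg.
Tool frame: the origin (TCP) lies between the finger pads; the fingertips stand 19 mm ahead of it and the grasp point (between the pads) is the TCP; z points along the fingers, y is the line along which they close (so a half turn about z gives the same grasp; the last joint's range is limited). The gripper opens to 85 mm and grips with 20 to 120 N. Pads are 22 mm wide; open, the fingers measure 114 mm over their backs; the gripper's body (76 mm by 85 mm) begins 54 mm behind the grasp point. The pads swing forward as they close: fully open they stand 13 mm farther back than shut.
Start: joints at [-71.734, 4.979, 10.078, 95.1, 0, 90], TCP at [0.172, -0.522, 0.25] pointing down, gripper open.
Joint ranges: [-179.16, 179.16], [-48.56, 103.87], [-65.8, 70.77], [-126.05, 130.52], [-82.76, 87.17], [-180, 180]. Speed limits (degrees/s): [127.2, 127.2, 147.25, 180, 180, 180].

INTERFACE

Orientations are given as [roll, pitch, yaw] about the fixed x, y, z axes, in that order (R = Rz(yaw) Ry(pitch) Rx(roll)).
In Python, from workcell import telemetry, camera, calibration, workorder gives the robot as it stands.
- The arm moves only by the tool play_rows, never from a script. Its argument "increments" is a list of rows, each a list of 3 entries, a list of its own where there are three numbers: the shift along the tool's x, y, z in mm, then the turn, a rotation vector about the tool's x, y, z in degrees, then the closure, from 0 (fully open) to 1 (shut). In form: [[[x, y, z], [ax, ay, az], jaw], ...]. A call has 1 to 20 rows; each row is the pose to reach, as a shift and turn from the pose commanded when the call began, along the tool's axes at that moment; what a row does not reach only later rows make up. A row lasts 1/10 s, in which the tool goes at most 50 mm and 8.59 degrees, less where a joint would pass 70% of its speed; a pose out of reach is approached as far as the arm can. A call with a gripper value outside its range is refused whole. The fingers move at their own pace and stop on an object; "grip_force" is the grip in N (left out, the last holds). Time passes only in rows, so rows that repeat a pose let the fingers close. It gives the time, the measured TCP pose, the force, the opening and the grip force at its end, in the units of the state.
- telemetry.get_obs(): the state, without advancing time (a new reading comes with each control period).
- camera(name): name is "scene" or "top" or "wrist"; returns (picture, depth): 420x560x3 uint8, red, green, blue; 420x560 float32, m along the optical axis (not along the pixel's ray), 0 where there is no reading.
- calibration(name): a dict with "vertical_fov" (degrees; the focal length in pixels is half the picture's height over the tangent of half this angle, whatever the lens; pixels are square), "cx", "cy" (the principal point, pixels), "rvec" (rotation vector, rad) and "tvec" (3), from world to camera coordinates, as OpenCV has them; the wrist camera has in their place "hand_eye" (4x4, takes a point from camera to tool coordinates, whose origin is the TCP and whose axes are the flange's). Camera axes: x right, y down, z forward; pixel columns grow to the right and rows downward; lengths in m; the calibration is good to about 2 mm. A picture is of the moment at which its call begins: read the wrist's pose just before it. calibration takes no time and is no camera call.
- workorder.job_done(): hands the job in; it is judged then, once.
The state is a dict: "time": time; "q": joint angles; "qd": joint speeds; "joint_efforts": joint torques, N m; "ee_pos": TCP position; "tcp_rot": TCP orientation; "wrist_force": force on the tool from outside, world axes, zero at the start; "torque": the same for the moment, N m; "opening": finger opening in m; "grasp_force": force on a finger pad.
Only numpy, scipy, OpenCV 4.12 (cv2) and the standard library are available. Lean on these libraries where they do the work, as an engineer would, in place of code of your own. Each camera call takes 0.05 s, during which the arm holds its last target. There are 200 camera calls.

## Working session

There is one attempt and no reset: what is moved stays moved. The work goes in short steps, Python scripts to look and compute and a tool call to move; the robot and the scene stay as the last step left them, time stands still between calls to the robot, and variables do not carry over. Pictures are saved under pics/ and viewed, at most 10 in all, crops included, and the job is handed in when it is done.

Besides the shell and the picture viewer there is one more tool, called as name(argument=value, ...) on one line, values as JSON. play_rows: Moves the arm, as the interface text tells. Its arguments: {"type":"object","properties":{"increments":{"type":"array"},"grip_force":{"type":"number"}},"required":["increments"]}

```bash
mkdir -p pics; cat > h.py <<'E'
import numpy as np, cv2
from scipy.spatial.transform import Rotation as R
from workcell import telemetry, camera, calibration, workorder
def cam(name):
    o=telemetry.get_obs(); p,d=camera(name); c=calibration(name)
    f=210/np.tan(np.radians(c["vertical_fov"])/2)
    if "hand_eye" in c:
        T=np.eye(4);T[:3,:3]=R.from_euler('xyz',o["tcp_rot"],degrees=True).as_matrix();T[:3,3]=o["ee_pos"]
        M=T@np.array(c["hand_eye"])
    else:
        W=np.eye(4);W[:3,:3]=R.from_rotvec(np.ravel(c["rvec"])).as_matrix();W[:3,3]=np.ravel(c["tvec"]);M=np.linalg.inv(W)
    v,u=np.mgrid[:420,:560]
    P=np.stack([(u-c["cx"])/f*d,(v-c["cy"])/f*d,d],-1)@M[:3,:3].T+M[:3,3]
    return p,d,P
def save(n,p): cv2.imwrite("pics/"+n,cv2.cvtColor(p,cv2.COLOR_RGB2BGR))
E
python3 - <<'E'
from h import *
print(telemetry.get_obs()); print(calibration("top")); print(calibration("wrist"))
for n in("top","scene"):
    p,d,P=cam(n); np.savez(n+".npz",p=p,d=d,P=P); save(n+".png",p)
E
```

```text
{'time': 0.0, 'q': array([-7.17346051e+01,  5.00961438e+00,  1.00336116e+01,  9.50990771e+01,
       -6.51183904e-04,  8.99996245e+01]), 'qd': array([-0.06413778,  0.02384642,  0.09083665, -0.02749136, -0.00276497,
        0.00517673]), 'joint_efforts': array([ 2.23514733e-03, -5.20383668e+01,  4.64808297e+01,  1.61944132e-02,
        1.50058768e-04, -3.41220300e-05]), 'ee_pos': array([ 0.17231242, -0.52209178,  0.24958976]), 'tcp_rot': array([-1.79924920e+02,  6.50691341e-04,  1.82657712e+01]), 'wrist_force': array([ 0.34299312, -0.53928034,  0.97735783]), 'torque': array([-0.03295066,  0.03227986, -0.01519513]), 'grasp_force': 0.0, 'opening': 0.0853335215873231}
{'vertical_fov': 56.65181622320724, 'cx': 280.93925369492644, 'cy': 210.10763590158098, 'rvec': array([ 2.16481404, -2.22042659,  0.0586897 ]), 'tvec': array([0.0784605 , 0.56046212, 1.27467841])}
{'vertical_fov': 64.99443414693725, 'cx': 278.3465520788055, 'cy': 210.3147135315124, 'hand_eye': array([[-1.14749605e-03, -9.59671566e-01, -2.81121270e-01,
         7.21184070e-02],
       [ 9.99999341e-01, -1.11295670e-03, -2.82520036e-04,
         7.00108598e-04],
       [-4.17493548e-05, -2.81121409e-01,  9.59672211e-01,
        -1.23863536e-01],
       [ 0.00000000e+00,  0.00000000e+00,  0.00000000e+00,
         1.00000000e+00]])}
```

View pics/top.png

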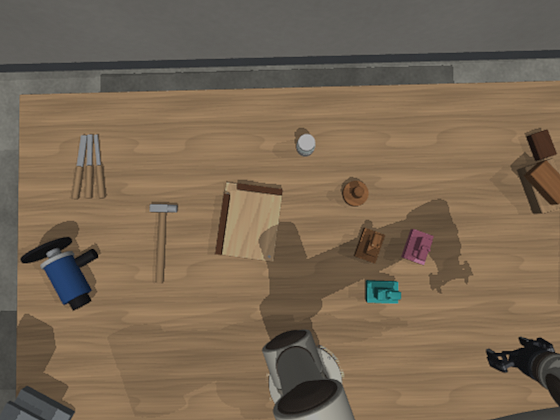

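View pics/scene.png

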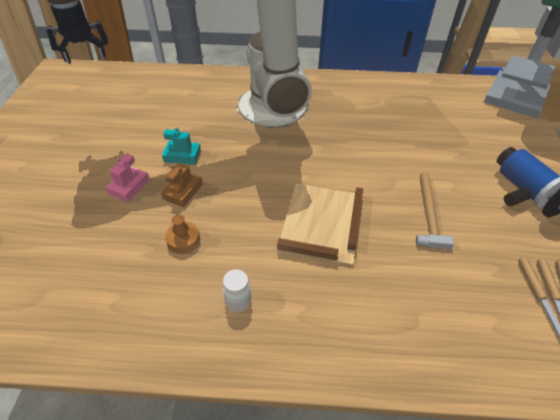

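The top view shows three look-alikes: brown at (370,245), pink at (418,245) and turquoise at (382,292). The round-based one is at (355,192). The brown carving with the rectangular base is the one meant. The jig is at (250,222), with its long strip on the left edge (fence) and its short one at the top (stop), to be checked by depth.

```bash
python3 - <<'E'
from h import *
z=np.load("top.npz");p,P=z["p"],z["P"]
save("crop1.png",cv2.resize(p[170:310,205:445],None,fx=3.3,fy=3.3,interpolation=cv2.INTER_CUBIC))
def rect(m,n):
    m=cv2.morphologyEx(m.astype(np.uint8),cv2.MORPH_OPEN,np.ones((2,2)))
    k,l,s,c=cv2.connectedComponentsWithStats(m)
    for i in range(1,k):
        if s[i,4]>60:
            q=P[l==i]; r=cv2.minAreaRect((q[:,:2]*1000).astype(np.float32)); print(n,s[i],np.round(r[0],1),np.round(r[1],1),round(r[2],1),'z',np.round(np.percentile(q[:,2],[5,50,95]),4))
roi=np.zeros(P.shape[:2],bool); roi[170:310,205:445]=1
Z=P[...,2]
rect(roi&(Z>.007)&(Z<.2),"all"); rect(roi&(Z>.026)&(Z<.045),"strip/base"); rect(roi&(Z>.055)&(Z<.2),"high")
E
```

```text
all [343 182  26  26 528] [576.3 -78. ] [ 82.1 319.2] 16.6 z [0.0012 0.0299 0.0903]
all [ 216  184   67   79 4006] [523.7 163.4] [208.  244.3] 81.3 z [0.0062 0.0117 0.036 ]
all [355 230  30  35 691] [ 479.  -109.1] [330.8  99.7] 69.1 z [0.0013 0.032  0.0952]
all [403 230  31  36 730] [ 478.3 -190.6] [497.1 105.7] 75.1 z [0.0016 0.0328 0.0951]
all [366 282  36  23 745] [ 349.  -118.9] [451.  101.7] 64.7 z [0.0016 0.0318 0.0948]
strip/base [344 182  25  25 321] [546.1 -90.9] [ 80.8 318.5] 32.7 z [0.0008 0.029  0.048 ]
strip/base [237 185  46  12 289] [601.  101.9] [208.5 103.2] 45.7 z [0.0113 0.0342 0.0388]
strip/base [216 195  14  61 394] [500.4 166. ] [205.7 201.9] 80.1 z [0.01   0.0341 0.0387]
strip/base [356 230  22  35 276] [ 433.8 -227.1] [77.2 99.3] 68.6 z [0.0022 0.0298 0.0506]
strip/base [405 231  28  35 310] [ 478.2 -188.9] [494.2 103.8] 75.2 z [0.0225 0.0299 0.0537]
strip/base [368 282  31  22 277] [ 355.2 -110.4] [430.2  97.8] 64.7 z [0.0229 0.0294 0.0558]
high [353 188  12  11 108] [ 607.  -188.2] [44.  28.7] 88.7 z [0.0281 0.0864 0.094 ]
high [365 234  18  24 257] [ 478.3 -100.7] [321.1  71.1] 73.0 z [0.0283 0.0854 0.0975]
high [417 238  16  24 276] [ 464.1 -186.6] [500.   71.9] 77.9 z [-0.0008  0.086   0.0978]
high [376 289  26  13 274] [ 358.3 -122.1] [452.8  55.5] 61.3 z [0.0287 0.0856 0.098 ]
```

View pics/crop1.png

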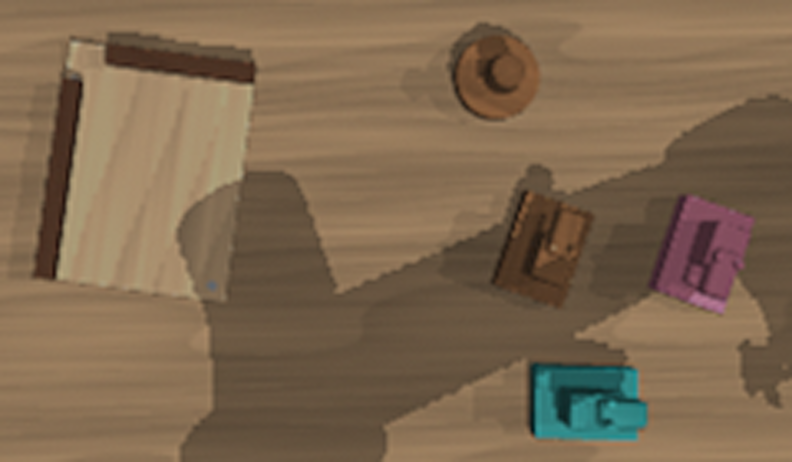

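play_rows(increments=[[[100,-70,0],[0,0,8],0],[[200,-140,0],[0,0,16],0],[[300,-210,0],[0,0,24],0],[[420,-295,0],[0,0,38],0],[[420,-295,0],[0,0,38],0],[[420,-295,0],[0,0,38],0],[[420,-295,0],[0,0,38],0],[[420,-295,0],[0,0,38],0],[[420,-295,0],[0,0,38],0],[[420,-295,0],[0,0,38],0],[[420,-295,0],[0,0,38],0],[[420,-295,0],[0,0,38],0],[[420,-295,0],[0,0,38],0],[[420,-295,0],[0,0,38],0],[[420,-295,0],[0,0,38],0],[[420,-295,0],[0,0,38],0],[[420,-295,0],[0,0,38],0]])

```text
time: 1.8
ee_pos: [0.4692, -0.1407, 0.2504]
tcp_rot: [-178.7, 0.0, -17.4]
wrist_force: [0.3, -0.2, -0.8]
opening: 0.0852
grasp_force: 0.0
```

```bash
python3 - <<'E'
from h import *
o=telemetry.get_obs();print(o["q"],o["ee_pos"],o["tcp_rot"],o["time"])
p,d,P=cam("wrist"); np.savez("w1.npz",p=p,d=d,P=P); save("w1.png",p)
z=np.load("top.npz");p,P=z["p"],z["P"];Z=P[...,2]
roi=np.zeros(Z.shape,bool); roi[175:270,205:292]=1
m=roi&(Z>.03)&(Z<.042)
k,l,s,c=cv2.connectedComponentsWithStats(m.astype(np.uint8))
for i in range(1,k):
    if s[i,4]>60:
        q=P[l==i]; print(s[i],cv2.minAreaRect((q[:,:2]*1000).astype(np.float32)),np.median(q[:,2]))
q=P[roi&(Z>.008)&(Z<.05)];print(cv2.minAreaRect((q[:,:2]*1000).astype(np.float32)))
E
```

```text
[-17.41421007  -3.24514265   1.7599811   95.01807439   1.32040457
 179.94179453] [ 0.46918349 -0.14073702  0.25042196] [-1.78679583e+02  1.16093859e-02 -1.73560201e+01] 1.8
[236 183  46  12 275] ((632.1615600585938, 135.21212768554688), (149.10147094726562, 20.607784271240234), 80.6856460571289) 0.03503716605291074
[215 194  14  61 374] ((520.8526000976562, 258.5326843261719), (21.26829719543457, 198.6007080078125), 81.14093017578125) 0.03478484259310288
((530.0219116210938, 190.3582000732422), (227.24427795410156, 240.04449462890625), 80.6856460571289)
```

View pics/w1.png

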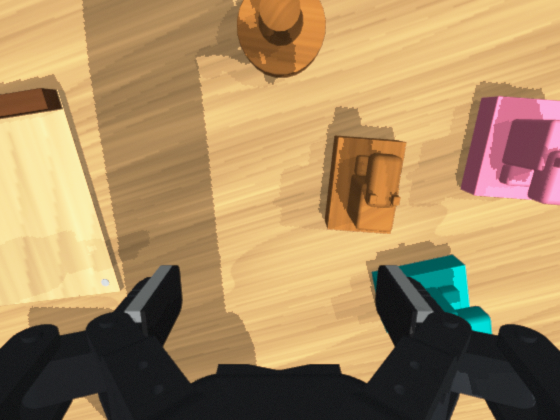

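```bash
python3 - <<'E'
from h import *
z=np.load("w1.npz");p,P=z["p"],z["P"];Z=P[...,2]
save("crop2.png",cv2.resize(p[120:245,310:420],None,fx=4.5,fy=4.5,interpolation=cv2.INTER_CUBIC))
roi=np.zeros(Z.shape,bool); roi[120:245,310:420]=1
def r(lo,hi):
    m=(roi&(Z>lo)&(Z<hi)).astype(np.uint8)
    k,l,s,c=cv2.connectedComponentsWithStats(m); i=1+np.argmax(s[1:,4])
    q=P[l==i]; print(lo,hi,len(q),cv2.minAreaRect((q[:,:2]*1000).astype(np.float32)),q.mean(0))
r(.02,.035);r(.038,.05);r(.06,.15);r(.08,.088);r(.09,.098);r(.097,.12)
roi[:]=0;roi[120:420,0:130]=1; roi[60:120,0:70]=1
E
```

```text
0.02 0.035 2794 ((440.8632507324219, -222.88153076171875), (70.34681701660156, 100.27850341796875), 68.48870086669922) [ 0.45575785 -0.21301386  0.03005284]
0.038 0.05 345 ((448.35784912109375, -213.1268768310547), (11.905556678771973, 62.5401611328125), 62.879520416259766) [ 0.459467   -0.21672211  0.04480915]
0.06 0.15 3020 ((446.28851318359375, -224.71102905273438), (34.16982650756836, 71.12141418457031), 68.48062896728516) [ 0.44804157 -0.22207635  0.08818591]
0.08 0.088 1130 ((446.2711486816406, -224.70420837402344), (34.16982650756836, 71.08407592773438), 68.48062896728516) [ 0.43217435 -0.21564052  0.08410582]
0.09 0.098 1380 ((457.93658447265625, -229.33580017089844), (25.977779388427734, 45.529518127441406), 67.78795623779297) [ 0.46017273 -0.22947562  0.09381814]
0.097 0.12 75 ((448.57696533203125, -215.05831909179688), (6.231353282928467, 7.802812099456787), 69.61835479736328) [ 0.44896839 -0.21475647  0.09989991]
```

View pics/crop2.png

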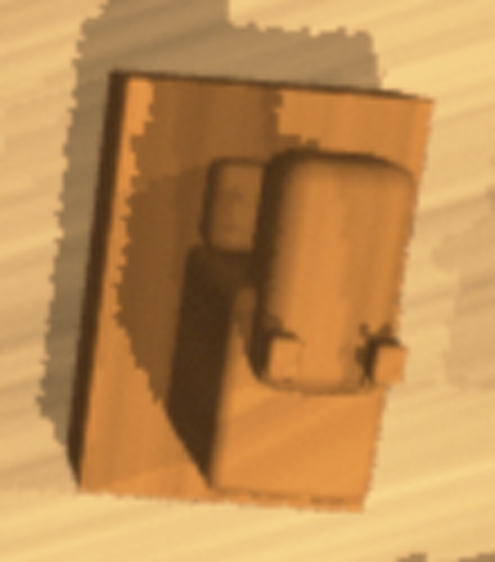

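The head, ears and paws lie towards the top of the crop, at about (330,270), so the nose points along a yaw of -21.5°. The brown bear has a rectangular base and is clearly the target, with its base centre at (441,-223) mm. I'll half-turn the tool (joint 6 is at its limit) and go above the grip point.

play_rows(increments=[[[0,20,0],[0,0,-8.5],0],[[0,40,0],[0,0,-17],0],[[-5,60,0],[0,0,-25.5],0],[[-10,86,0],[0,0,-34],0],[[-10,86,0],[0,0,-42.5],0],[[-10,86,0],[0,0,-51],0],[[-10,86,0],[0,0,-59.5],0],[[-10,86,0],[0,0,-68],0],[[-10,86,0],[0,0,-76.5],0],[[-10,86,0],[0,0,-85],0],[[-10,86,0],[0,0,-93.5],0],[[-10,86,0],[0,0,-102],0],[[-10,86,0],[0,0,-110.5],0],[[-10,86,0],[0,0,-119],0],[[-10,86,0],[0,0,-127.5],0],[[-10,86,0],[0,0,-136],0],[[-10,86,0],[0,0,-144.5],0],[[-10,86,0],[0,0,-153],0],[[-10,86,0],[0,0,-161.5],0],[[-10,86,0],[0,0,-170],0]])

```text
time: 3.85
ee_pos: [0.4343, -0.2194, 0.2483]
tcp_rot: [178.7, -0.2, 153.0]
wrist_force: [-0.5, 0.0, -0.6]
opening: 0.0855
grasp_force: 0.0
```

play_rows(increments=[[[0,0,0],[0,0,-5],0],[[0,0,0],[0,0,-5],0],[[0,0,0],[0,0,-5],0],[[0,0,0],[0,0,-5],0]])

```text
time: 4.25
ee_pos: [0.4343, -0.2194, 0.2483]
tcp_rot: [178.7, -0.1, 157.6]
wrist_force: [0.8, -0.2, 0.4]
opening: 0.0853
grasp_force: 0.0
```

```bash
cat >> h.py <<'E'
def delta(pos,yaw,o=None):
    "shift mm / rotvec deg in tool axes to reach tool-down pose"
    o=o or telemetry.get_obs(); A=R.from_euler('xyz',o["tcp_rot"],degrees=True); B=R.from_euler('xyz',[180,0,yaw],degrees=True)
    print("q",np.round(o["q"],1),"pos",np.round(o["ee_pos"],4),np.round(o["tcp_rot"],2),"F",np.round(o["wrist_force"],1))
    print("d",np.round(1000*A.inv().apply(np.array(pos)-o["ee_pos"]),1),np.round((A.inv()*B).as_rotvec(degrees=True),2))
E
python3 - <<'E'
from h import *
delta([.4335,-.2200,.058],158.5)
p,d,P=cam("wrist"); np.savez("w2.npz",p=p,d=d,P=P); save("w2.png",p); Z=P[...,2]
near=(np.hypot(P[...,0]-.44,P[...,1]+.22)<.065)
def r(lo,hi):
    m=(near&(Z>lo)&(Z<hi)).astype(np.uint8)
    k,l,s,c=cv2.connectedComponentsWithStats(m); i=1+np.argmax(s[1:,4])
    q=P[l==i]; print(lo,hi,len(q),cv2.minAreaRect((q[:,:2]*1000).astype(np.float32)))
r(.02,.035);r(.06,.12)
E
```

```text
q [-27.5  -3.5   1.3  95.    1.3  -5.1] pos [ 0.4343 -0.2194  0.2483] [ 1.7869e+02 -1.4000e-01  1.5758e+02] F [ 0.8 -0.2  0.4]
d [  0.   -5.2 190.3] [ 1.31 -0.13 -0.93]
0.02 0.035 3564 ((441.0013732910156, -222.95843505859375), (70.04939270019531, 99.65032196044922), 68.57233428955078)
0.06 0.12 2733 ((445.5887145996094, -224.78041076660156), (33.9304084777832, 69.83212280273438), 68.42912292480469)
```

View pics/w2.png

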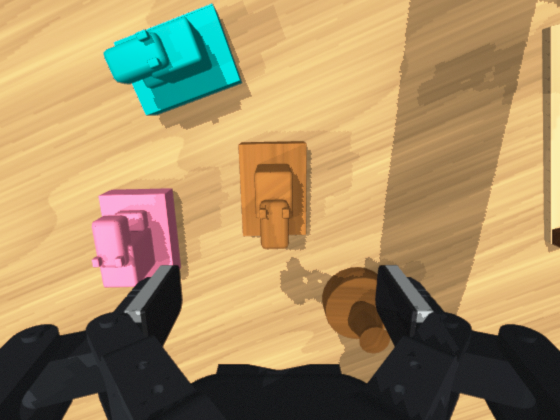

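The bear at (273,195) lies square between the open fingers with its nose down the image. The pose agrees with the first fix. I'll descend and grip.

play_rows(increments=[[[0,-1,40],[1.3,-0.1,-0.9],0],[[0,-2,80],[1.3,-0.1,-0.9],0],[[0,-3.5,120],[1.3,-0.1,-0.9],0],[[0,-4.5,160],[1.3,-0.1,-0.9],0],[[0,-5,180],[1.3,-0.1,-0.9],0],[[0,-5,190],[1.3,-0.1,-0.9],0],[[0,-5,190],[1.3,-0.1,-0.9],0],[[0,-5,190],[1.3,-0.1,-0.9],0.5],[[0,-5,190],[1.3,-0.1,-0.9],1],[[0,-5,190],[1.3,-0.1,-0.9],1],[[0,-5,190],[1.3,-0.1,-0.9],1],[[0,-5,190],[1.3,-0.1,-0.9],1],[[0,-5,190],[1.3,-0.1,-0.9],1],[[0,-5,190],[1.3,-0.1,-0.9],1],[[0,-5,190],[1.3,-0.1,-0.9],1],[[0,-5,190],[1.3,-0.1,-0.9],1]], grip_force=60)

```text
time: 5.9
ee_pos: [0.4342, -0.2202, 0.0593]
tcp_rot: [-180.0, 0.1, 158.6]
wrist_force: [-0.9, -2.0, 7.2]
opening: 0.0335
grasp_force: 60.7
```

```bash
python3 - <<'E'
from h import *
delta([.4335,-.2200,.178],158.5)
E
```

```text
q [-26.9  -3.  -19.2  73.7   0.   -5.5] pos [ 0.4342 -0.2202  0.0593] [-1.8000e+02  7.0000e-02  1.5859e+02] F [-0.9 -2.   7.2]
d [ 6.000e-01 -1.000e-01 -1.187e+02] [-0.    0.07  0.09]
```

play_rows(increments=[[[0,0,-10],[0,0,0],1],[[0,0,-30],[0,0,0],1],[[0,0,-55],[0,0,0],1],[[0,0,-80],[0,0,0],1],[[0,0,-100],[0,0,0],1],[[0,0,-110],[0,0,0],1],[[4,25,-110],[0,0,-1],1],[[10,60,-110],[0,0,-2],1],[[17,105,-110],[0,0,-3],1],[[25,150,-110],[0,0,-4],1],[[32,195,-110],[0,0,-5],1],[[39,240,-110],[0,0,-7],1],[[46,285,-110],[0,0,-9],1],[[54,330,-110],[0,0,-11],1],[[61,370,-110],[0,0,-12],1],[[66,400,-110],[0,0,-12.4],1],[[69,418,-110],[0,0,-12.4],1],[[69.5,424,-110],[0,0,-12.4],1],[[69.5,424,-110],[0,0,-12.4],1],[[69.5,424,-110],[0,0,-12.4],1]])

```text
time: 7.9
ee_pos: [0.5236, 0.1992, 0.1683]
tcp_rot: [-180.0, -0.0, 170.9]
wrist_force: [0.9, 0.4, -1.7]
opening: 0.0333
grasp_force: 60.4
```

```bash
python3 - <<'E'
from h import *
delta([.5238,.2003,.075],171)
for n in("wrist","top"):
    p,d,P=cam(n); np.savez(n+"3.npz",p=p,d=d,P=P); Z=P[...,2]
    if n=="wrist": save("w3.png",p)
    near=(np.hypot(P[...,0]-.53,P[...,1]-.17)<.18)&(d>0)
    for lo,hi in((.031,.041),(.007,.017),(.1,.15)):
        m=(near&(Z>lo)&(Z<hi)).astype(np.uint8)
        k,l,s,c=cv2.connectedComponentsWithStats(m)
        for i in range(1,k):
            if s[i,4]>150:
                q=P[l==i]; print(n,lo,hi,len(q),cv2.minAreaRect((q[:,:2]*1000).astype(np.float32)),np.median(q[:,2]))
E
```

```text
q [20.8  5.5  1.6 86.1  0.  29.9] pos [0.5236 0.1992 0.1683] [-1.7999e+02 -5.0000e-02  1.7094e+02] F [ 0.9  0.4 -1.7]
d [-0.1  1.2 93.3] [-0.01 -0.05 -0.06]
wrist 0.031 0.041 4295 ((514.577880859375, 258.5141296386719), (20.47431182861328, 181.355712890625), 80.82366180419922) 0.03623206193337336
wrist 0.007 0.017 30175 ((518.8711547851562, 161.73239135742188), (170.8378143310547, 220.77633666992188), 80.9788818359375) 0.012297196105740704
wrist 0.1 0.15 10324 ((504.3659362792969, 201.94821166992188), (70.48738098144531, 46.64436340332031), 81.06044006347656) 0.13920605268730912
top 0.031 0.041 256 ((632.3162841796875, 135.35552978515625), (149.29872131347656, 20.23307228088379), 80.8808364868164) 0.035160350384683126
top 0.007 0.017 1876 ((526.658203125, 171.01004028320312), (187.68942260742188, 238.76365661621094), 80.79747009277344) 0.011271506679782828
```

View pics/w3.png

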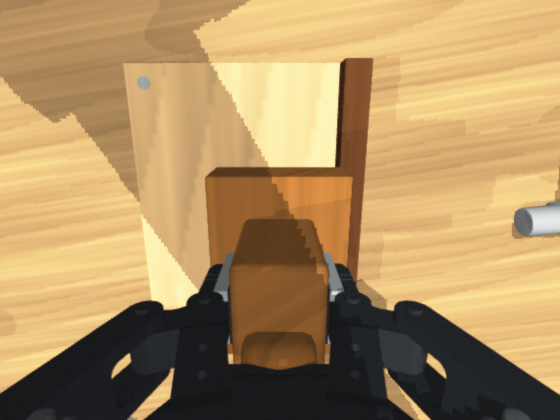

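The carving is held square over the board, its base at (280,215) px and the fence to the right at (355,160) px. The jig yaw is -9.0°. I'll lower it gently.

play_rows(increments=[[[0,0,20],[0,0,0],1],[[0,0,45],[0,0,0],1],[[0,0,70],[0,0,0],1],[[0,0,85],[0,0,0],1],[[0,0,92],[0,0,0],1],[[0,0,94],[0,0,0],1],[[0,0,95],[0,0,0],1],[[0,0,95],[0,0,0],1],[[0,0,95],[0,0,0],1]])

```text
time: 8.9
ee_pos: [0.5241, 0.2005, 0.0743]
tcp_rot: [179.9, 0.0, 171.0]
wrist_force: [-0.7, -0.5, -2.4]
opening: 0.0333
grasp_force: 60.5
```

play_rows(increments=[[[0,0,1],[0,0,0],1],[[0,0,1],[0,0,0],1],[[0,0,1],[0,0,0],1]])

```text
time: 9.2
ee_pos: [0.5237, 0.2003, 0.0725]
tcp_rot: [180.0, -0.0, 171.0]
wrist_force: [0.6, 0.4, -3.0]
opening: 0.0333
grasp_force: 60.5
```

play_rows(increments=[[[0,0,1],[0,0,0],1],[[0,0,1],[0,0,0],1],[[0,0,1],[0,0,0],1]])

```text
time: 9.5
ee_pos: [0.5237, 0.2003, 0.0714]
tcp_rot: [180.0, -0.0, 171.0]
wrist_force: [0.3, -0.3, -1.7]
opening: 0.0333
grasp_force: 60.7
```

play_rows(increments=[[[0,0,0.5],[0,0,0],1],[[0,0,1],[0,0,0],1],[[0,0,1],[0,0,0],1]])

```text
time: 9.8
ee_pos: [0.5236, 0.2003, 0.0713]
tcp_rot: [180.0, -0.0, 171.0]
wrist_force: [-4.6, -1.4, 5.9]
opening: 0.0336
grasp_force: 61.6
```

play_rows(increments=[[[0,3,0],[0,0,0],1],[[0,6,0],[0,0,0],1],[[0,8,0],[0,0,0],1],[[0,8,0],[0,0,0],1]])

```text
time: 10.2
ee_pos: [0.5255, 0.208, 0.0713]
tcp_rot: [180.0, 0.1, 171.0]
wrist_force: [-0.8, -2.7, 4.8]
opening: 0.0333
grasp_force: 61.4
```

play_rows(increments=[[[0,1,0],[0,0,0],1],[[0,2,0],[0,0,0],1],[[0,2,0],[0,0,0],1]])

```text
time: 10.5
ee_pos: [0.5258, 0.2097, 0.0713]
tcp_rot: [-180.0, 0.1, 171.0]
wrist_force: [-0.9, -3.0, 4.8]
opening: 0.0333
grasp_force: 61.5
```

play_rows(increments=[[[0,0.5,0],[0,0,0],1],[[0,1,0],[0,0,0],1],[[0,1,0],[0,0,0],1]])

```text
time: 10.8
ee_pos: [0.5259, 0.2106, 0.0713]
tcp_rot: [-180.0, 0.1, 171.0]
wrist_force: [-0.9, -4.3, 5.9]
opening: 0.0334
grasp_force: 61.5
```

play_rows(increments=[[[0,0.5,0],[0,0,0],1],[[0,1,0],[0,0,0],1],[[0,1,0],[0,0,0],1]])

```text
time: 11.1
ee_pos: [0.526, 0.2115, 0.0714]
tcp_rot: [-180.0, 0.1, 171.0]
wrist_force: [-0.9, -5.2, 6.1]
opening: 0.0332
grasp_force: 61.5
```

play_rows(increments=[[[0,0.5,0],[0,0,0],1],[[0,1,0],[0,0,0],1],[[0,1,0],[0,0,0],1]])

```text
time: 11.4
ee_pos: [0.526, 0.2116, 0.0714]
tcp_rot: [-179.9, 0.1, 170.9]
wrist_force: [-1.9, -10.0, 9.7]
opening: 0.0333
grasp_force: 61.8
```

play_rows(increments=[[[0,0.4,0],[0,0,0],1],[[0,0.8,0],[0,0,0],1],[[0,0.8,0],[0,0,0],1],[[0,0.8,0],[0,0,0],1],[[0,0.8,0],[0,0,0],1]])

```text
time: 11.9
ee_pos: [0.526, 0.2117, 0.0715]
tcp_rot: [-179.8, 0.1, 170.9]
wrist_force: [-3.5, -14.0, 10.1]
opening: 0.0334
grasp_force: 61.9
```

play_rows(increments=[[[-2,0,0],[0,0,0],1],[[-5,0,0],[0,0,0],1],[[-8,0,0],[0,0,0],1],[[-11,0,0],[0,0,0],1],[[-14,0,0],[0,0,0],1],[[-17,0,0],[0,0,0],1],[[-20,0,0],[0,0,0],1],[[-20,0,0],[0,0,0],1]])

```text
time: 12.7
ee_pos: [0.543, 0.2089, 0.0716]
tcp_rot: [-179.8, -0.3, 171.0]
wrist_force: [-20.9, -12.4, 20.1]
opening: 0.0333
grasp_force: 63.3
```

play_rows(increments=[[[0,0,-0.5],[0,0,0],1],[[-3,0,-0.5],[0,0,0],1],[[-6,0,-0.5],[0,0,0],1],[[-9,0,-0.5],[0,0,0],1],[[-12,0,-0.5],[0,0,0],1],[[-15,0,-0.5],[0,0,0],1],[[-18,0,-0.5],[0,0,0],1],[[-20,0,-0.5],[0,0,0],1],[[-20,0,-0.5],[0,0,0],1]])

```text
time: 13.6
ee_pos: [0.5628, 0.2057, 0.0717]
tcp_rot: [-179.8, -0.3, 171.0]
wrist_force: [-18.0, -12.6, 16.1]
opening: 0.0333
grasp_force: 62.9
```

play_rows(increments=[[[-2,0,-0.2],[0,0,0],1],[[-5,0,-0.2],[0,0,0],1],[[-8,0,-0.2],[0,0,0],1],[[-9,0,-0.2],[0,0,0],1],[[-9,0,-0.2],[0,0,0],1]])

```text
time: 14.1
ee_pos: [0.5716, 0.2043, 0.0717]
tcp_rot: [-179.8, -0.3, 171.0]
wrist_force: [-17.9, -11.8, 15.3]
opening: 0.0336
grasp_force: 62.6
```

play_rows(increments=[[[-1,0,0],[0,0,0],1],[[-2,0,0],[0,0,0],1],[[-2,0,0],[0,0,0],1]])

```text
time: 14.4
ee_pos: [0.5735, 0.204, 0.0718]
tcp_rot: [-179.8, -0.3, 171.0]
wrist_force: [-18.2, -11.5, 14.6]
opening: 0.0336
grasp_force: 62.6
```

play_rows(increments=[[[-1,0,0],[0,0,0],1],[[-1,0,0],[0,0,0],1]])

```text
time: 14.6
ee_pos: [0.5744, 0.2039, 0.0717]
tcp_rot: [-179.8, -0.3, 171.0]
wrist_force: [-18.2, -11.2, 16.0]
opening: 0.0335
grasp_force: 62.7
```

play_rows(increments=[[[-1,0,0],[0,0,0],1],[[-1,0,0],[0,0,0],1]])

```text
time: 14.8
ee_pos: [0.5755, 0.2037, 0.0718]
tcp_rot: [-179.8, -0.3, 171.0]
wrist_force: [-18.5, -12.3, 16.0]
opening: 0.0333
grasp_force: 62.7
```

play_rows(increments=[[[-0.7,0,0],[0,0,0],1],[[-0.7,0,0],[0,0,0],1]])

```text
time: 15.0
ee_pos: [0.5761, 0.2036, 0.0717]
tcp_rot: [-179.8, -0.3, 171.0]
wrist_force: [-19.3, -10.7, 14.7]
opening: 0.0335
grasp_force: 62.7
```

play_rows(increments=[[[-0.7,0.1,0],[0,0,0],1],[[-0.7,0.1,0],[0,0,0],1]])

```text
time: 15.2
ee_pos: [0.5767, 0.2035, 0.0718]
tcp_rot: [-179.8, -0.3, 171.0]
wrist_force: [-20.9, -11.8, 15.8]
opening: 0.0336
grasp_force: 62.7
```

play_rows(increments=[[[-0.7,0.1,0],[0,0,0],1],[[-0.7,0.1,0],[0,0,0],1]])

```text
time: 15.4
ee_pos: [0.5772, 0.2035, 0.0718]
tcp_rot: [-179.7, -0.3, 171.0]
wrist_force: [-20.2, -12.1, 16.9]
opening: 0.0334
grasp_force: 62.7
```

play_rows(increments=[[[-0.7,0,0],[0,0,0],1],[[-0.7,0,0],[0,0,0],1]])

```text
time: 15.6
ee_pos: [0.578, 0.2033, 0.0718]
tcp_rot: [-179.8, -0.3, 171.0]
wrist_force: [-19.7, -12.3, 17.2]
opening: 0.0335
grasp_force: 62.8
```

```bash
cat > m.py <<'E'
from h import *
o=telemetry.get_obs();print(np.round(o["ee_pos"],4),np.round(o["tcp_rot"],2),o["wrist_force"],o["torque"])
p,d,P=cam("wrist"); save("w_%d.png"%(o["time"]*100),p)
a=np.radians(-9.0);J=np.array([[np.cos(a),np.sin(a)],[-np.sin(a),np.cos(a)]])
L=P.copy();L[...,:2]=(P[...,:2]-[.527,.1713])@J.T; L*=1000
b=(abs(L[...,2]-42)<4)&(d>0)&(L[...,0]<30)&(L[...,0]>-30)&(L[...,1]>0)&(L[...,1]<78)
q=L[b];print("base top",len(q),np.percentile(q,[0.5,50,99.5],axis=0).round(1))
A=np.c_[q[:,:2],np.ones(len(q))];print("tilt slopes",np.linalg.lstsq(A,q[:,2],rcond=None)[0])
f=(abs(L[...,2]-36)<2.5)&(L[...,1]>72)&(L[...,1]<100)&(L[...,0]<-10)&(L[...,0]>-118);q=L[f];print("fence y",np.percentile(q[:,1],[1,99]),"z",np.median(q[:,2]))
f=(abs(L[...,2]-12)<3)&(L[...,1]<70);q=L[f];print("board xmin",np.percentile(q[:,0],[.2,1]))
for y0 in (10,20,60,70):
    s=b&(abs(L[...,1]-y0)<5); print(y0,"back edge",np.percentile(L[s][:,0],1) if s.any() else None)
E
python3 m.py
```

```text
[0.578  0.2033 0.0718] [-179.75   -0.32  170.97] [-19.67954151 -12.28883088  17.21806825] [-2.47403001  3.93441827  0.1049499 ]
base top 7317 [[ 2.7  4.7 39.2]
 [14.1 39.  42.9]
 [29.7 73.7 44.8]]
tilt slopes [ 1.18803900e-02 -4.92739869e-03  4.28710328e+01]
fence y [74.23689377 93.89140291] z 36.26230907935768
board xmin [-79.130602   -78.32380848]
10 back edge 2.6918488262094273
20 back edge 2.695892556144606
60 back edge 2.7995301721185792
70 back edge 2.8306500902389455
```

play_rows(increments=[[[-0.7,0,0],[0,0,0],1],[[-0.7,0,0],[0,0,0],1]])

```text
time: 15.85
ee_pos: [0.5782, 0.2033, 0.0718]
tcp_rot: [-179.7, -0.4, 171.0]
wrist_force: [-23.8, -11.9, 17.0]
opening: 0.0331
grasp_force: 62.9
```

play_rows(increments=[[[-0.7,0,0],[0,0,0],1],[[-0.7,0,0],[0,0,0],1]])

```text
time: 16.05
ee_pos: [0.5783, 0.2033, 0.0718]
tcp_rot: [-179.7, -0.4, 171.0]
wrist_force: [-26.3, -10.7, 19.7]
opening: 0.0334
grasp_force: 63.1
```

play_rows(increments=[[[-0.7,0,0],[0,0,0],1],[[-0.7,0,0],[0,0,0],1]])

```text
time: 16.25
ee_pos: [0.5783, 0.2033, 0.0719]
tcp_rot: [-179.7, -0.5, 171.0]
wrist_force: [-30.9, -11.3, 22.6]
opening: 0.0332
grasp_force: 63.4
```

play_rows(increments=[[[-0.5,0.5,-0.3],[0,0,0],1],[[-0.7,0.7,-0.3],[0,0,0],1],[[-0.7,0.7,-0.3],[0,0,0],1],[[-0.7,0.7,-0.3],[0,0,0],1],[[-0.7,0.7,-0.3],[0,0,0],1]])

```text
time: 16.75
ee_pos: [0.5784, 0.2033, 0.0719]
tcp_rot: [-179.7, -0.6, 171.0]
wrist_force: [-33.9, -13.9, 22.6]
opening: 0.0336
grasp_force: 63.6
```

```bash
python3 m.py
```

```text
[0.5784 0.2033 0.0719] [-179.67   -0.59  170.98] [-33.89232343 -13.89208511  22.58897512] [-2.72466624e+00  6.34579355e+00  1.03222048e-03]
base top 7260 [[ 3.   4.7 38.7]
 [14.3 39.  43.2]
 [29.7 73.7 44.9]]
tilt slopes [ 1.01908625e-02 -6.79088199e-03  4.32549944e+01]
fence y [74.21557679 93.85763371] z 36.242531754600705
board xmin [-79.21907368 -78.41034744]
10 back edge 3.026962968226435
20 back edge 3.03521508322422
60 back edge 3.1481901757236925
70 back edge 3.15772032642588
```

The wrist camera puts the jig's near edge 3.1 mm further along x than the top camera did. The base's back edge reads +3.0 mm in the same frame, so the carving is home. Both push forces are well above the minimum.

```bash
python3 -c "
from workcell import workorder; print(workorder.job_done())"
```

```text
the job is handed in; nothing more can be done
None
```

I handed the job in with the bear carving upright and still gripped in the corner, pressed on the fence at roughly 15–19 N and the end stop at about 10 N (estimated from wrist forces). It went flush to the fence about 49 mm short of the stop before I slid it home, and the other objects were not touched; no verdict came back.

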